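# Reset the lift table's interlock with its two-button station

## Task

Reset the lift table at the station with the blue guard: without gripping anything, push the blue guard fully open by its tab, press the two black buttons under it down together with both fingertips and hold them fully down for at least two seconds, then let them up and push the guard fully shut again. Leave the red-guarded station and everything else on the bench alone.

Things in the scene. Friction and masses are not known exactly. Their poses are not given: they have to be found in the camera images.
- station_blue: fixed grey two-button reset station, 200 x 160 mm (x, y) at its foot, deck at height 50 mm, with a blue sliding guard and a blue label on its near face. Origin: centre of its underside; its +x points roughly away from the robot and is the way the guard opens, +y is its left. Two aluminium guard rails (170 x 10 mm, tops at height 72 mm) run along x at y = +-68 mm
- guard_blue (a joint): travel (m) of the blue guard along the station's +x: 0 shut (covers the buttons), 0.07 fully open. A flat plate 56 x 124 mm (x, y), 4 mm thick, top at height 76 mm, centred at station x = -30 mm + travel. About 2 N of friction; stays where left; hard stops at both ends. May start up to 12 mm open
- blue_tab (a point): middle of the top edge of the blue guard's push tab, an upright blue plate with a white top edge, 90 mm wide (y), 8 mm thick (x), 24 mm tall above the plate (top at height 100 mm), at the plate's near edge: station x = -54 mm + guard travel, y = 0; 48 mm of plate lie beyond it. Fully open, its near face is 42 mm beyond the line of the buttons
- blue_left (a joint): left button of the blue station, at station x = -30, y = +28 mm, under the guard: 0 up, 0.006 m fully down. Black cap 28 mm across in a yellow collar 44 mm across; cap top at height 68 mm, 6 mm above the collar, flush with it when fully down. Sprung: 1.5 N to start, 5 N fully down
- blue_right (a joint): right button of the blue station, at station x = -30, y = -28 mm (56 mm from the left one), just like it: 0 up, 0.006 m fully down
- blue_left_top (a point): centre of the left button's top face (moves with the cap)
- blue_right_top (a point): centre of the right button's top face (moves with the cap)
- station_red: fixed grey two-button reset station, 200 x 160 mm (x, y) at its foot, deck at height 50 mm, with a red sliding guard and a red label on its near face. Origin: centre of its underside; its +x points roughly away from the robot and is the way the guard opens, +y is its left. Built just like the blue one; belongs to the compressor and is to be left alone
- guard_red (a joint): travel (m) of the red guard, as for the blue one; leave alone
- red_tab (a point): middle of the top edge of the red guard's tab; leave alone
- grease_jar: round jar with black cap and yellow label, 56 mm across, 75 mm tall (origin: underside centre); loose, leave alone
- bearing: steel bearing ring, 52 mm across, 16 mm tall (origin: underside centre); loose, leave alone
- oil_bottle: blue bottle with red cap, 66 mm across, 190 mm tall (origin: underside centre); loose, leave alone
- mug: white mug, 80 mm across, 95 mm tall, handle on its +y side (origin: underside centre); loose, leave alone
- wrench: steel wrench lying flat; loose, leave alone
- hammer: hammer lying flat; loose, leave alone
- screwdriver: screwdriver lying flat; loose, leave alone

How it is judged (in metres and radians):
On the way, in this order (a step that is already met when the one before it is completed fails the run):
1. the blue guard is pushed fully open (past 62 of 70 mm) (value of joint guard_blue above 0.062 m), for 0.1 s.
2. both buttons are held down together (each past 4 of 6 mm) for two seconds without a break (value of joint each of blue_left, blue_right above 0.004 m), for 2 s.
3. both buttons are let up (value of joint each of blue_left, blue_right below 0.001 m), for 0.1 s.
4. the blue guard is shut again (within 8 mm) (value of joint guard_blue below 0.008 m), for 0.1 s.
At the end, for the whole second after the job is handed in: The blue guard is shut (within 8 mm of its stop), both buttons are up (under 1 mm), the red guard is within 8 mm and every loose thing within 25 mm of where it started (all of step 3 and value of joint guard_blue below 0.008 m and distance of red_tab from where it was at the start of the episode below 0.008 m and distance of each of grease_jar, bearing, oil_bottle, mug, wrench, hammer, screwdriver from where it was at the start of the episode below 0.025 m); the robot touches nothing.
It fails at once if any of the loose things on the bench is lifted or shifted by more than 25 mm (distance of any of grease_jar, bearing, oil_bottle, mug, wrench, hammer, screwdriver from where it was at the start of the episode above 0.025 m).
It fails at once if the red guard is moved by more than 8 mm (distance of red_tab from where it was at the start of the episode above 0.008 m).
It fails at once if the blue guard's tab is gripped: squeezed from both faces at once (contact force between the fingers and guard_blue_c1 above 1 N and contact force between the fingers and guard_blue_c2 above 1 N).
It fails at once if one button is pressed down alone (past 4.5 mm) while the other is still up (under 1 mm) ((value of joint blue_left above 0.0045 m and value of joint blue_right below 0.001 m) or (value of joint blue_right above 0.0045 m and value of joint blue_left below 0.001 m)).
It also fails if it takes over 54 s, if anything falls off the work surface, if the arm or the gripper's body presses on something with over 40 N, if the wrist force passes 120 N, or if a joint passes its speed limit or range.

## Robot

A 6-joint arm with a two-finger parallel gripper is mounted at the origin on the work surface. World frame = base frame: x ahead of the robot, y to its left, z up, the work surface at z = 0. Lengths are in mm, angles in rad, forces in N, time in s.
With the tool pointing down it reaches from about 350 to 800 mm from the base axis. Payload 7.3 kg.
Tool frame: the origin (TCP) lies at the very end of the fingers, on their centre line; the grasp point (between the pads) lies 19 mm behind it; z points along the fingers, x is the direction in which the jaws open and shut, and the axes are right-handed (so a half turn about z gives the same grasp; the last joint's range is limited). The gripper opens to 85 mm and grips with 20 to 120 N. Pads are 22 mm wide; open, the fingers measure 114 mm over their backs; the gripper's body (76 mm by 85 mm) begins 54 mm behind the grasp point. The pads swing forward as they close: fully open they stand 13 mm farther back than shut.
Start: joints at [-1.459, 0.342, 1.524, -0, 1.275, -0.146], TCP at [133.873, -507.664, 231.322] pointing down, gripper open.
Joint ranges: [-2.53, 2.53], [-0.77, 2.02], [0.04, 2.7], [-1, 4.14], [0.28, 2.66], [-3.11, 3.11]. Speed limits (rad/s): [2.57, 2.57, 3.14, 3.14, 3.14, 3.14].

## Interface

Orientations are given as a rotation vector (axis times angle).
In Python, from rig import readout, imaging, robot gives the robot as it stands.
- The arm moves only by the tool jog_arm, never from a script. Its argument "targets" is a list of rows, each an object with "linear": the shift along the tool's x, y, z each as a share of 0.2 m, from -1 to 1, a list of three; "dr": the turn, a rotation vector about the tool's x, y, z each as a share of 0.5 rad, from -1 to 1, a list of three. In form: [{"linear": [x, y, z], "dr": [ax, ay, az]}, ...]. A call has exactly 10 rows; each row is the pose to reach, as a shift and turn from the pose commanded when the call began, along the tool's axes at that moment; what a row does not reach only later rows make up. A row lasts 1/10 s, in which the tool goes at most 50 mm and 8.59 degrees, less where a joint would pass 70% of its speed; a pose out of reach is approached as far as the arm can. A call with a number of a shift or a turn outside -1 to 1 is refused whole. A call with a gripper value outside its range is refused whole. "jaw" is the closure in counts, from 0 (fully open) to 255 (shut), set as the call begins (left out, the last holds). The fingers move at their own pace and stop on an object; "squeeze" is the grip in N (left out, the last holds). Time passes only in rows, so rows that repeat a pose let the fingers close, or fill a call up. It gives the time, the measured TCP pose, the force and the opening at its end, in the units of the state.
- readout.get_state(): the state, without advancing time (a new reading comes with each control period).
- imaging.grab_frame(name): name is "scene" or "top" or "wrist"; returns (picture, depth): 480x640x3 uint8, blue, green, red; 480x640 float32, mm along the optical axis (not along the pixel's ray), 0 where there is no reading.
- imaging.camera_info(name): a dict with "mtx" (3x3 intrinsics, pixels), "pose" (4x4, takes a point from camera to world coordinates); the wrist camera has in their place "T_tool_cam" (4x4, takes a point from camera to tool coordinates, whose origin is the TCP and whose axes are the tool frame's). Camera axes: x right, y up, looking along -z (the intrinsics and any distortion apply to the point x, -y, -z); pixel columns grow to the right and rows downward; lengths in mm; the calibration is good to about 2 mm. The wrist camera is an equidistant fisheye: a pixel r from the principal point sees the ray r / f radians off the axis. A picture is of the moment at which its call begins: read the wrist's pose just before it. camera_info takes no time and is no camera call.
- robot.finish_job(): hands the job in, once; it reports no verdict.
The state is a dict: "clock": time; "joint_pos": joint angles; "dq": joint speeds; "joint_torque": joint torques, N m; "position": TCP position; "tool_rot": TCP orientation; "wrist_force": force on the tool from outside, world axes, zero at the start; "ft_torque": the same for the moment, N m; "opening": finger opening in mm.
Only numpy, scipy, OpenCV 4.12 (cv2) and the standard library are available. Lean on these libraries where they do the work, as an engineer would, in place of code of your own. Each camera call takes 0.05 s, during which the arm holds its last target. There are 200 camera calls.

## Working session

There is one attempt and no reset: what is moved stays moved. The work goes in short steps, Python scripts to look and compute and a tool call to move; the robot and the scene stay as the last step left them, time stands still between calls to the robot, and variables do not carry over. Pictures are saved under pics/ and viewed, on a budget of 10 in all, crops included, one or two more only if the job needs it, and the job is handed in when it is done.

Besides the shell and the picture viewer there is one more tool, called after "Call:" as name([rows], argument=value, ...), one row to a line, values as JSON. jog_arm: Moves the arm, as the interface text tells. Its arguments: {"type":"object","properties":{"targets":{"type":"array","items":{"type":"object","properties":{"linear":{"type":"array","items":{"type":"number"}},"dr":{"type":"array","items":{"type":"number"}}}}},"jaw":{"type":"number"},"squeeze":{"type":"number"}},"required":["targets"]}

```bash
mkdir -p pics; ls; python3 - <<'E'
from rig import readout, imaging
import cv2,numpy as np
s=readout.get_state();print(s)
for n in("scene","top"):
    p,d=imaging.grab_frame(n);cv2.imwrite(f"pics/{n}0.png",p);np.save(f"{n}0.npy",d);c=imaging.camera_info(n);print(n,c)
print(imaging.camera_info("wrist"))
E
```

```text
pics
{'clock': 0.0, 'joint_pos': array([-1.45900148e+00,  3.42724333e-01,  1.52502826e+00,  3.29605578e-05,
        1.27541587e+00, -1.45989836e-01]), 'dq': array([-1.61074280e-03,  3.43662753e-04, -1.41057264e-03,  5.82776939e-04,
        6.70345248e-04,  6.10896835e-05]), 'joint_torque': array([-2.17976358e-04, -4.33676720e+01, -2.46011102e+01, -1.60465534e-04,
        7.82489689e-03, -4.06646279e-05]), 'position': array([ 133.83315916, -507.23141809,  230.62121099]), 'tool_rot': array([-2.48762446e+00,  1.91678638e+00,  1.68387048e-03]), 'wrist_force': array([-0.6525986 ,  0.79795626,  0.65199707]), 'ft_torque': array([ 0.03247483, -0.00697311,  0.01210494]), 'opening': 85.72699318688535}
scene {'mtx': array([[437.29027144,   0.        , 324.43686044],
       [  0.        , 437.29027144, 235.78603934],
       [  0.        ,   0.        ,   1.        ]]), 'pose': array([[ 5.95895539e-01, -6.12069302e-01,  5.19884292e-01,
         1.07225473e+03],
       [ 8.03043553e-01,  4.49780121e-01, -3.90920575e-01,
        -4.12516535e+02],
       [ 5.43686379e-03,  6.50437555e-01,  7.5954027
[... 455 characters left out ...]
880e+00],
       [ 1.09746709e-02,  9.89590953e-02,  9.95030981e-01,
         1.40276298e+03],
       [ 0.00000000e+00,  0.00000000e+00,  0.00000000e+00,
         1.00000000e+00]])}
{'mtx': array([[371.64829954,   0.        , 316.66758525],
       [  0.        , 371.64829954, 244.69206359],
       [  0.        ,   0.        ,   1.        ]]), 'T_tool_cam': array([[ 9.99999901e-01,  2.88403855e-04, -3.38559659e-04,
         7.90369519e-01],
       [ 1.70290120e-04, -9.51523414e-01, -3.07576272e-01,
        -7.84914296e+01],
       [-4.10853625e-04,  3.07576184e-01, -9.51523369e-01,
        -1.43248634e+02],
       [ 0.00000000e+00,  0.00000000e+00,  0.00000000e+00,
         1.00000000e+00]])}
```

View pics/top0.png

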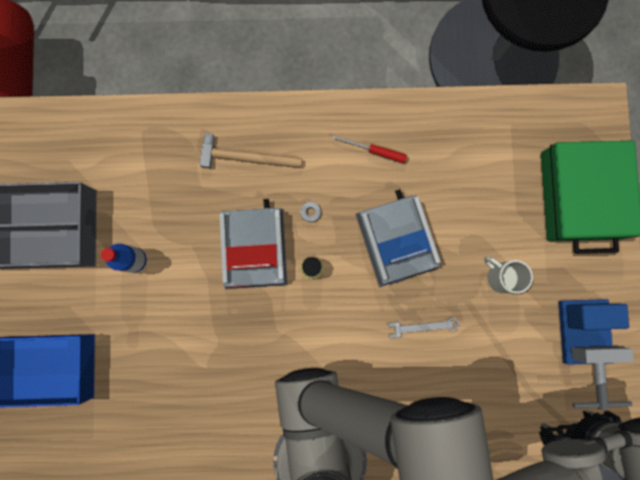

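View pics/scene0.png

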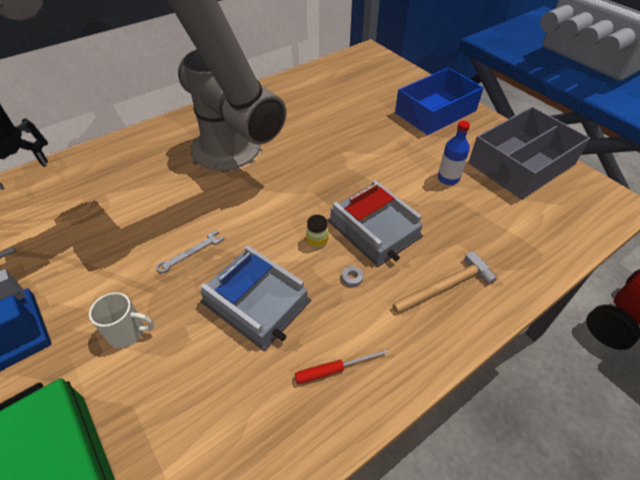

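The top view shows the blue station around pixel (400,240), with its plate at about (404,247) and the tab's white edge at about (405,258). The red station is at (252,247), the jar at (312,267), the wrench at (425,327) and the mug at (512,277). The scene view agrees.

```bash
cat > h.py <<'E'
import numpy as np,cv2
from rig import readout,imaging
from scipy.spatial.transform import Rotation as R
def cloud(n,d,info):
    v,u=np.mgrid[:480,:640];K=info["mtx"]
    p=np.stack([(u-K[0,2])/K[0,0]*d,-(v-K[1,2])/K[1,1]*d,-d],-1)
    T=info["pose"];return p@T[:3,:3].T+T[:3,3]
def T_tool(s):
    T=np.eye(4);T[:3,:3]=R.from_rotvec(s["tool_rot"]).as_matrix();T[:3,3]=s["position"];return T
E
python3 - <<'E'
from h import *
p=cv2.imread("pics/top0.png").astype(int);d=np.load("top0.npy");i=imaging.camera_info("top")
P=cloud("top",d,i);b,g,r=p[...,0],p[...,1],p[...,2]
win=np.zeros((480,640),bool);win[185:295,345:450]=1
for nm,w,blue in(("blue",win,(b>r+50)&(b>g+25)),):
    m=w&blue&(P[...,2]>60)&(P[...,2]<90);q=P[m]
    print("plate",len(q),np.percentile(q[:,2],[5,50,95]),cv2.minAreaRect(q[:,:2].astype(np.float32)))
    m=w&(P[...,2]>15)&(P[...,2]<110);q=P[m];print("all",cv2.minAreaRect(q[:,:2].astype(np.float32)))
    m=w&(P[...,2]>64)&(P[...,2]<110);q=P[m];print("rails+",cv2.minAreaRect(q[:,:2].astype(np.float32)),np.median(q[:,2]))
    m=w&(P[...,2]>86);q=P[m];print("tab",len(q),q.mean(0),cv2.minAreaRect(q[:,:2].astype(np.float32)))
E
```

```text
plate 986 [70.54502938 75.06990261 79.60858247] ((520.3805541992188, -220.43344116210938), (54.51523971557617, 121.63761138916016), 15.967269897460938)
all ((553.5778198242188, -210.60906982421875), (219.75218200683594, 149.5867156982422), 15.994115829467773)
rails+ ((541.490478515625, -214.86477661132812), (169.87982177734375, 147.299072265625), 15.710175514221191) 73.93779900452523
tab 161 [ 477.12398422 -177.34512114  372.56554305] ((461.41510009765625, -129.16738891601562), (12.74958610534668, 298.6090393066406), 19.370744705200195)
```

```bash
cat >> h.py <<'E'
C=np.array([541.5,-214.9]);YAW=np.radians(15.8)
try: C,YAW=np.load("st.npy",allow_pickle=True)
except Exception: pass
def loc(p): 
    c,s=np.cos(YAW),np.sin(YAW);d=np.asarray(p)[...,:2]-C
    return np.stack([d[...,0]*c+d[...,1]*s,-d[...,0]*s+d[...,1]*c],-1)
def go(x,y,z):
    """shares from the present pose to station-local x,y, height z, tool down, tool x = -station y"""
    s=readout.get_state();T=T_tool(s);c,n=np.cos(YAW),np.sin(YAW)
    W=np.array([C[0]+c*x-n*y,C[1]+n*x+c*y,z])
    G=np.array([[n,-c,0],[-c,-n,0],[0,0,-1]]).T
    dr=R.from_matrix(T[:3,:3].T@G).as_rotvec()
    print("t",round(s["clock"],2),"loc",loc(T[:3,3]).round(1),"z",T[2,3].round(1),"F",s["wrist_force"].round(1),"open",round(s["opening"],1),
     "\n linear",(T[:3,:3].T@(W-T[:3,3])/200).round(4),"dr",(dr/.5).round(4))
E
python3 -c "
from h import *
go(-85,0,180)"
```

```text
t 0.1 loc [-471.9 -170.3] z 230.7 F [-0.1 -0.2  0.4] open 85.4 
 linear [-0.8858 -1.9187  0.2551] dr [-0.0005  0.0028 -0.0358]
```

Call:
jog_arm([
  {"linear": [-0.07,-0.16,0],"dr": [0,0,0]},
  {"linear": [-0.15,-0.32,0],"dr": [0,0,0]},
  {"linear": [-0.22,-0.48,0],"dr": [0,0,0]},
  {"linear": [-0.29,-0.64,0],"dr": [0,0,0]},
  {"linear": [-0.37,-0.8,0],"dr": [0,0,0]},
  {"linear": [-0.44,-0.96,0],"dr": [0,0,0]},
  {"linear": [-0.44,-0.96,0],"dr": [0,0,0]},
  {"linear": [-0.44,-0.96,0],"dr": [0,0,-0.036]},
  {"linear": [-0.44,-0.96,0],"dr": [0,0,-0.036]},
  {"linear": [-0.44,-0.96,0],"dr": [0,0,-0.036]},
], jaw=131)

```text
clock: 1.1
position: [296.3, -374.3, 231.2]
tool_rot: [2.504, -1.897, -0.0]
wrist_force: [0.2, -0.1, -0.3]
opening: 41.4
```

```bash
python3 -c "
from h import *
go(-85,0,180)"
```

```text
t 1.1 loc [-279.3  -86.6] z 231.2 F [ 0.2 -0.1 -0.3] open 41.4 
 linear [-0.4343 -0.9709  0.2556] dr [ 0.0005  0.0003 -0.0028]
```

Call:
jog_arm([
  {"linear": [-0.07,-0.16,0.04],"dr": [0,0,0]},
  {"linear": [-0.15,-0.32,0.08],"dr": [0,0,0]},
  {"linear": [-0.22,-0.48,0.12],"dr": [0,0,0]},
  {"linear": [-0.29,-0.64,0.16],"dr": [0,0,0]},
  {"linear": [-0.37,-0.8,0.2],"dr": [0,0,0]},
  {"linear": [-0.434,-0.97,0.256],"dr": [0,0,0]},
  {"linear": [-0.434,-0.97,0.256],"dr": [0,0,0]},
  {"linear": [-0.434,-0.97,0.256],"dr": [0,0,0]},
  {"linear": [-0.434,-0.97,0.256],"dr": [0,0,0]},
  {"linear": [-0.434,-0.97,0.256],"dr": [0,0,0]},
])

```text
clock: 2.1
position: [459.5, -238.4, 180.5]
tool_rot: [2.504, -1.897, 0.001]
wrist_force: [0.4, -0.2, 0.0]
opening: 41.8
```

```bash
cat >> h.py <<'E'
def wcloud(d,T):
    i=imaging.camera_info("wrist");K=i["mtx"];v,u=np.mgrid[:480,:640]
    a=(u-K[0,2])/K[0,0];b=(v-K[1,2])/K[1,1];th=np.hypot(a,b)+1e-9;k=np.tan(np.minimum(th,1.4))/th
    p=np.stack([a*k*d,-b*k*d,-d],-1);M=T@i["T_tool_cam"];return p@M[:3,:3].T+M[:3,3]
E
python3 - <<'E'
from h import *
s=readout.get_state();p,d=imaging.grab_frame("wrist");cv2.imwrite("pics/w1.png",p);np.save("w1.npy",d);np.save("w1T.npy",T_tool(s))
P=wcloud(d,T_tool(s));L=loc(P);z=P[...,2];q=p.astype(int);b,g,r=q[...,0],q[...,1],q[...,2]
go(-85,0,180)
w=(abs(L[...,0])<115)&(abs(L[...,1])<95)
m=w&(b>r+50)&(b>g+25)&(z>70)&(z<82);print("plate",m.sum(),np.median(z[m]),cv2.minAreaRect(L[m].astype(np.float32)))
m=w&(z>68)&(z<85)&~((abs(L[...,1])<58))
print("rails",cv2.minAreaRect(L[m].astype(np.float32)),np.median(z[m]))
m=w&(z>94)&(z<104)&(L[...,0]<0);print("tabtop",m.sum(),np.median(L[m],0),np.median(z[m]),cv2.minAreaRect(L[m].astype(np.float32)) if m.sum()>3 else 0)
E
```

```text
t 2.15 loc [-85.2  -0.2] z 180.5 F [ 0.1  0.2 -0.8] open 41.7 
 linear [-0.0011 -0.0012  0.0024] dr [-0.0006 -0.0014 -0.0038]
plate 13707 76.63751031399164 ((-21.038972854614258, -0.50701904296875), (56.30606460571289, 126.02873229980469), 0.2518402636051178)
rails ((2.4307632446289062, -0.5240097045898438), (170.24815368652344, 147.01560974121094), 0.2594784200191498) 72.7057453913439
tabtop 1957 [-44.24245665   0.94245957] 97.90816325272266 ((-44.918670654296875, -0.5959968566894531), (8.831439971923828, 90.2325668334961), 0.17639774084091187)
```

View pics/w1.png

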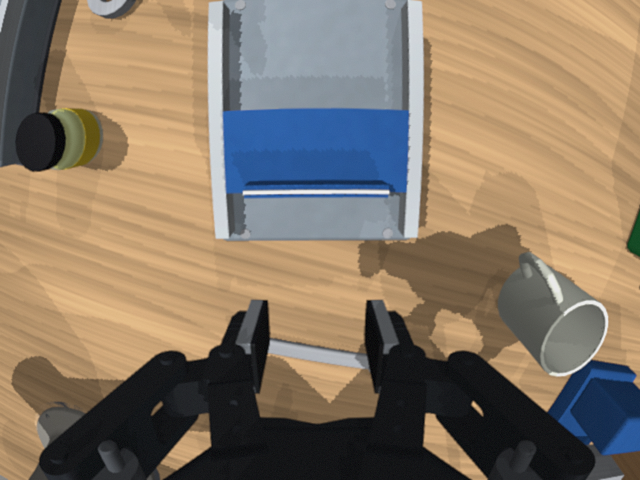

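The wrist view shows the plate at (316,150), the white tab edge at (317,191) and the fingers at the bottom. The measured sizes match (plate 56x126, rails 170x147, tab 90x9), and the plate and tab both give about 6.7 mm of travel.

```bash
python3 -c "
from h import *
c,n=np.cos(YAW),np.sin(YAW)
C2=C+np.array([c*2.3+n*.5,n*2.3-c*.5])
np.save('st.npy',np.array([C2,YAW+np.radians(.25)],dtype=object),allow_pickle=True)"
python3 -c "
from h import *
print(C,YAW)
go(-80,0,80);go(0,0,80)"
```

```text
[ 543.84924151 -214.75486443] 0.2801253449450899
t 2.15 loc [-87.5   0.7] z 180.5 F [ 0.1  0.2 -0.8] open 41.7 
 linear [ 0.0027 -0.0375  0.5024] dr [-0.0006 -0.0014 -0.0125]
t 2.15 loc [-87.5   0.7] z 180.5 F [ 0.1  0.2 -0.8] open 41.7 
 linear [ 2.000e-04 -4.375e-01  5.026e-01] dr [-0.0006 -0.0014 -0.0125]
```

Call:
jog_arm([
  {"linear": [0,-0.03,0.15],"dr": [0,0,-0.012]},
  {"linear": [0,-0.03,0.3],"dr": [0,0,-0.012]},
  {"linear": [0,-0.03,0.4],"dr": [0,0,-0.012]},
  {"linear": [0,-0.03,0.46],"dr": [0,0,-0.012]},
  {"linear": [0,-0.03,0.5],"dr": [0,0,-0.012]},
  {"linear": [0,-0.03,0.5],"dr": [0,0,-0.012]},
  {"linear": [0,-0.05,0.5],"dr": [0,0,-0.012]},
  {"linear": [0,-0.08,0.5],"dr": [0,0,-0.012]},
  {"linear": [0,-0.11,0.5],"dr": [0,0,-0.012]},
  {"linear": [0,-0.14,0.5],"dr": [0,0,-0.012]},
])

```text
clock: 3.15
position: [487.8, -229.7, 80.7]
tool_rot: [2.511, -1.887, 0.002]
wrist_force: [-1.9, -0.8, 0.9]
opening: 41.3
```

```bash
python3 -c "
from h import *
go(0,0,80)"
```

```text
t 3.15 loc [-58.    1.1] z 80.7 F [-1.9 -0.8  0.9] open 41.3 
 linear [ 0.0062 -0.2901  0.0035] dr [-0.0005 -0.0021  0.0041]
```

Call:
jog_arm([
  {"linear": [0,-0.04,0],"dr": [0,0,0]},
  {"linear": [0,-0.08,0],"dr": [0,0,0]},
  {"linear": [0,-0.12,0],"dr": [0,0,0]},
  {"linear": [0,-0.16,0],"dr": [0,0,0]},
  {"linear": [0,-0.2,0],"dr": [0,0,0]},
  {"linear": [0,-0.23,0],"dr": [0,0,0]},
  {"linear": [0,-0.26,0],"dr": [0,0,0]},
  {"linear": [0,-0.28,0],"dr": [0,0,0]},
  {"linear": [0,-0.29,0],"dr": [0,0,0]},
  {"linear": [0,-0.29,0],"dr": [0,0,0]},
])

```text
clock: 4.15
position: [543.1, -213.2, 80.0]
tool_rot: [-2.511, 1.887, -0.0]
wrist_force: [-0.1, 0.4, -0.2]
opening: 41.5
```

```bash
python3 -c "
from h import *
go(0,0,80);go(-30,0,120)"
```

```text
t 4.15 loc [-0.3  1.7] z 80.0 F [-0.1  0.4 -0.2] open 41.5 
 linear [ 0.0084 -0.0016 -0.0001] dr [-0.0008  0.0004  0.0036]
t 4.15 loc [-0.3  1.7] z 80.0 F [-0.1  0.4 -0.2] open 41.5 
 linear [ 0.0081  0.1483 -0.2002] dr [-0.0008  0.0004  0.0036]
```

Call:
jog_arm([
  {"linear": [0,-0.005,0],"dr": [0,0,0]},
  {"linear": [0,-0.01,0],"dr": [0,0,0]},
  {"linear": [0,-0.015,0],"dr": [0,0,0]},
  {"linear": [0,-0.02,0],"dr": [0,0,0]},
  {"linear": [0,-0.02,0],"dr": [0,0,0]},
  {"linear": [0,-0.02,0],"dr": [0,0,0]},
  {"linear": [0,-0.02,0],"dr": [0,0,0]},
  {"linear": [0,-0.02,0],"dr": [0,0,0]},
  {"linear": [0,-0.02,0],"dr": [0,0,0]},
  {"linear": [0,-0.02,0],"dr": [0,0,0]},
])

```text
clock: 5.15
position: [544.9, -212.7, 79.9]
tool_rot: [2.509, -1.887, -0.005]
wrist_force: [-7.5, -2.0, 2.6]
opening: 41.7
```

```bash
python3 -c "
from h import *
go(-70,0,150)"
```

```text
t 5.15 loc [1.6 1.7] z 79.9 F [-7.5 -2.   2.6] open 41.7 
 linear [ 0.0078  0.359  -0.3491] dr [0.0069 0.0025 0.0026]
```

Stop reached: 7.8 N at x=1.6, against 1.0 expected. I'll back off and look at the buttons.

Call:
jog_arm([
  {"linear": [0.01,0.05,0],"dr": [0,0,0]},
  {"linear": [0.01,0.1,-0.1],"dr": [0,0,0]},
  {"linear": [0.01,0.2,-0.2],"dr": [0,0,0]},
  {"linear": [0.01,0.3,-0.3],"dr": [0,0,0]},
  {"linear": [0.01,0.36,-0.35],"dr": [0,0,0]},
  {"linear": [0.01,0.36,-0.35],"dr": [0,0,0]},
  {"linear": [0.01,0.36,-0.35],"dr": [0,0,0]},
  {"linear": [0.01,0.36,-0.35],"dr": [0,0,0]},
  {"linear": [0.01,0.36,-0.35],"dr": [0,0,0]},
  {"linear": [0.01,0.36,-0.35],"dr": [0,0,0]},
])

```text
clock: 6.15
position: [478.2, -234.0, 149.4]
tool_rot: [2.512, -1.887, -0.002]
wrist_force: [0.2, 0.1, 0.0]
opening: 41.7
```

```bash
python3 - <<'E'
from h import *
s=readout.get_state();p,d=imaging.grab_frame("wrist");cv2.imwrite("pics/w2.png",p);T=T_tool(s)
P=wcloud(d,T);L=loc(P);z=P[...,2];q=p.astype(int);b,g,r=q[...,0],q[...,1],q[...,2]
m0=(abs(L[...,0]+30)<35)&(z>45)
for sg in(1,-1):
    w=m0&(abs(L[...,1]-28*sg)<27)
    k=w&(q.max(2)<60)&(z>55)&(z<75);y=w&(r>b+60)&(g>b+40)&(z>55)&(z<70)
    for n,m in(("cap",k),("collar",y)):
        print(sg,n,m.sum(),np.median(z[m]) if m.any() else 0,cv2.minEnclosingCircle(L[m].astype(np.float32)) if m.any() else 0)
m=(abs(L[...,1])<50)&(z>94)&(z<104)&(L[...,0]>0)&(L[...,0]<40);print("tab",np.median(L[m],0),cv2.minAreaRect(L[m].astype(np.float32)))
# finger tips in tool frame
Q=(P-T[:3,3])@T[:3,:3]
f=(d>0)&(Q[...,2]>-30)&(Q[...,2]<15)&(abs(Q[...,0])<45)&(abs(Q[...,1])<20)
for sg in(1,-1):
    a=Q[f&(Q[...,0]*sg>0)];print("finger",sg,len(a),a.min(0).round(1),a.max(0).round(1))
go(-30,0,100)
E
```

```text
1 cap 1450 72.48708225077607 ((-29.250686645507812, 27.636154174804688), 13.295080184936523)
1 collar 2006 62.504003682980624 ((-29.840299606323242, 27.73194122314453), 21.953922271728516)
-1 cap 1450 72.49451532721939 ((-29.4387149810791, -27.488401412963867), 13.431201934814453)
-1 collar 2009 62.54727252603064 ((-29.654544830322266, -27.91080665588379), 21.990331649780273)
tab [15.93783361  0.90809383] ((16.131244659423828, -0.09162521362304688), (8.461051940917969, 90.3602294921875), 0.11083375662565231)
finger 1 1337 [ 21.1 -11.4 -30. ] [35.3 12.1 -2. ]
finger -1 1347 [-33.8 -11.5 -30. ] [-19.6  12.1  -2.2]
t 6.2 loc [-68.5  -0.4] z 149.5 F [0.8 0.4 0.2] open 41.4 
 linear [-0.0014 -0.1925  0.2473] dr [0.0012 0.0014 0.0043]
```

View pics/w2.png

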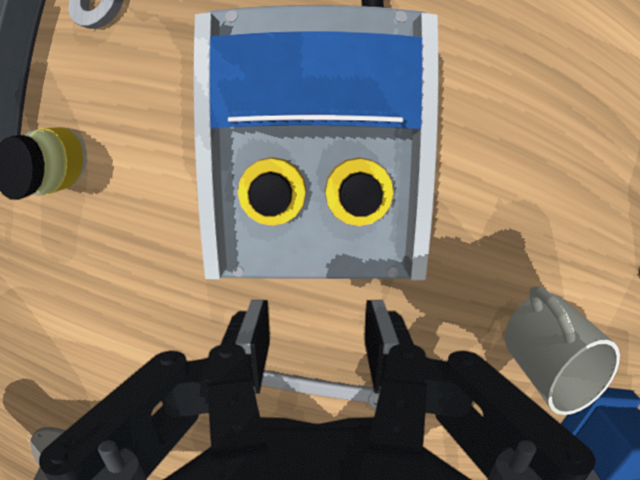

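Guard fully open (tab at x=16.1). The buttons are in the picture at (270,192) and (360,192), i.e. local (-29.6, ±27.8) as expected, and the fingertip spacing of about 55 mm matches theirs.

Call:
jog_arm([
  {"linear": [0,-0.1,0.05],"dr": [0,0,0]},
  {"linear": [0,-0.19,0.1],"dr": [0,0,0]},
  {"linear": [0,-0.19,0.2],"dr": [0,0,0]},
  {"linear": [0,-0.19,0.3],"dr": [0,0,0]},
  {"linear": [0,-0.19,0.37],"dr": [0,0,0]},
  {"linear": [0,-0.19,0.37],"dr": [0,0,0]},
  {"linear": [0,-0.19,0.37],"dr": [0,0,0]},
  {"linear": [0,-0.19,0.37],"dr": [0,0,0]},
  {"linear": [0,-0.19,0.37],"dr": [0,0,0]},
  {"linear": [0,-0.19,0.37],"dr": [0,0,0]},
])

```text
clock: 7.2
position: [514.8, -224.0, 76.8]
tool_rot: [-2.511, 1.887, -0.002]
wrist_force: [0.2, -0.0, -1.0]
opening: 41.3
```

```bash
python3 -c "
from h import *
go(-30,0,62);go(-30,0,58)"
```

```text
t 7.2 loc [-30.4  -0.8] z 76.8 F [ 0.2 -0.  -1. ] open 41.3 
 linear [-0.0043 -0.0021  0.0741] dr [-0.0017 -0.0021  0.0033]
t 7.2 loc [-30.4  -0.8] z 76.8 F [ 0.2 -0.  -1. ] open 41.3 
 linear [-0.0043 -0.0021  0.0941] dr [-0.0017 -0.0021  0.0033]
```

Press down to z≈61, then check the force (10 N from the springs when fully down, more once on the collars).

Call:
jog_arm([
  {"linear": [-0.004,0,0.015],"dr": [0,0,0]},
  {"linear": [-0.004,0,0.03],"dr": [0,0,0]},
  {"linear": [-0.004,0,0.04],"dr": [0,0,0]},
  {"linear": [-0.004,0,0.05],"dr": [0,0,0]},
  {"linear": [-0.004,0,0.06],"dr": [0,0,0]},
  {"linear": [-0.004,0,0.07],"dr": [0,0,0]},
  {"linear": [-0.004,0,0.08],"dr": [0,0,0]},
  {"linear": [-0.004,0,0.08],"dr": [0,0,0]},
  {"linear": [-0.004,0,0.08],"dr": [0,0,0]},
  {"linear": [-0.004,0,0.08],"dr": [0,0,0]},
])

```text
clock: 8.2
position: [514.4, -223.1, 64.0]
tool_rot: [2.512, -1.887, 0.003]
wrist_force: [-10.4, 5.1, 33.5]
opening: 41.5
```

```bash
python3 -c "
from h import *
go(-30,0,60);s=readout.get_state();T=T_tool(s);print('torque tool',(T[:3,:3].T@s['ft_torque']).round(2))"
```

```text
t 8.2 loc [-30.6   0.1] z 64.0 F [-10.4   5.1  33.5] open 41.5 
 linear [ 0.0006 -0.0028  0.0201] dr [-0.0026 -0.0036  0.0039]
torque tool [-1.47 -1.39  0.03]
```

Call:
jog_arm([
  {"linear": [0,0,0],"dr": [0,0,0]},
  {"linear": [0,0,0],"dr": [0,0,0]},
  {"linear": [0,0,0],"dr": [0,0,0]},
  {"linear": [0,0,0],"dr": [0,0,0]},
  {"linear": [0,0,0],"dr": [0,0,0]},
  {"linear": [0,0,0],"dr": [0,0,0]},
  {"linear": [0,0,0],"dr": [0,0,0]},
  {"linear": [0,0,0],"dr": [0,0,0]},
  {"linear": [0,0,0],"dr": [0,0,0]},
  {"linear": [0,0,0],"dr": [0,0,0]},
])

```text
clock: 9.2
position: [514.5, -223.1, 64.0]
tool_rot: [-2.512, 1.887, -0.004]
wrist_force: [-11.0, 4.4, 33.4]
opening: 41.5
```

```bash
python3 - <<'E'
from h import *
go(-30,0,60)
p,d=imaging.grab_frame("wrist");cv2.imwrite("pics/w3.png",cv2.resize(p[150:450,150:490],None,fx=1.7,fy=1.7))
E
```

```text
t 9.2 loc [-30.5   0.1] z 64.0 F [-11.    4.4  33.4] open 41.5 
 linear [ 0.0006 -0.0026  0.0202] dr [-0.0027 -0.0036  0.0039]
```

View pics/w3.png

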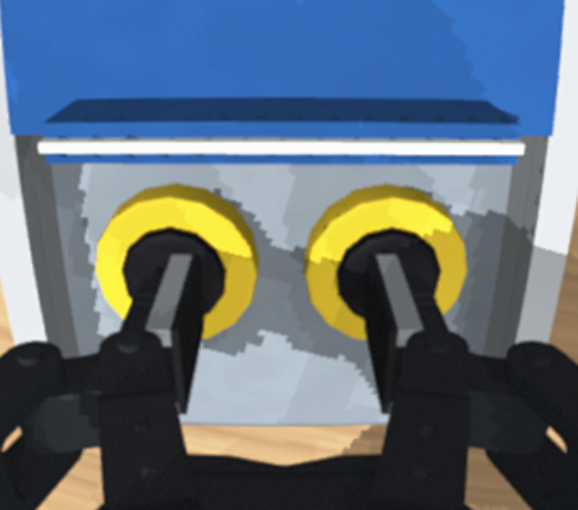

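Both fingertips are centred on the caps (crop pixels (172,270) and (388,275)), and the caps look flush with their collars. The load is balanced, so I'll hold for two more seconds.

Call:
jog_arm([
  {"linear": [0,0,0],"dr": [0,0,0]},
  {"linear": [0,0,0],"dr": [0,0,0]},
  {"linear": [0,0,0],"dr": [0,0,0]},
  {"linear": [0,0,0],"dr": [0,0,0]},
  {"linear": [0,0,0],"dr": [0,0,0]},
  {"linear": [0,0,0],"dr": [0,0,0]},
  {"linear": [0,0,0],"dr": [0,0,0]},
  {"linear": [0,0,0],"dr": [0,0,0]},
  {"linear": [0,0,0],"dr": [0,0,0]},
  {"linear": [0,0,0],"dr": [0,0,0]},
])

```text
clock: 10.25
position: [514.5, -223.1, 64.0]
tool_rot: [2.512, -1.887, 0.004]
wrist_force: [-9.6, 5.7, 33.8]
opening: 41.1
```

Call:
jog_arm([
  {"linear": [0,0,0],"dr": [0,0,0]},
  {"linear": [0,0,0],"dr": [0,0,0]},
  {"linear": [0,0,0],"dr": [0,0,0]},
  {"linear": [0,0,0],"dr": [0,0,0]},
  {"linear": [0,0,0],"dr": [0,0,0]},
  {"linear": [0,0,0],"dr": [0,0,0]},
  {"linear": [0,0,0],"dr": [0,0,0]},
  {"linear": [0,0,0],"dr": [0,0,0]},
  {"linear": [0,0,0],"dr": [0,0,0]},
  {"linear": [0,0,0],"dr": [0,0,0]},
])

```text
clock: 11.25
position: [514.4, -223.1, 64.0]
tool_rot: [2.512, -1.887, 0.003]
wrist_force: [-10.4, 5.9, 34.0]
opening: 41.4
```

Call:
jog_arm([
  {"linear": [0,0,-0.03],"dr": [0,0,0]},
  {"linear": [0,0,-0.06],"dr": [0,0,0]},
  {"linear": [0,0,-0.1],"dr": [0,0,0]},
  {"linear": [0,0,-0.2],"dr": [0,0,0]},
  {"linear": [0,0,-0.3],"dr": [0,0,0]},
  {"linear": [0,0,-0.4],"dr": [0,0,0]},
  {"linear": [0,0,-0.4],"dr": [0,0,0]},
  {"linear": [0,0,-0.4],"dr": [0,0,0]},
  {"linear": [0,0,-0.4],"dr": [0,0,0]},
  {"linear": [0,0,-0.4],"dr": [0,0,0]},
])

```text
clock: 12.25
position: [513.8, -222.7, 138.9]
tool_rot: [2.511, -1.887, -0.003]
wrist_force: [0.3, 0.3, 0.1]
opening: 41.5
```

```bash
python3 -c "
from h import *
go(46,0,140);go(46,0,84)"
```

```text
t 12.25 loc [-31.1   0.6] z 138.9 F [0.3 0.3 0.1] open 41.5 
 linear [ 0.0039 -0.3855 -0.0059] dr [0.0029 0.0029 0.0033]
t 12.25 loc [-31.1   0.6] z 138.9 F [0.3 0.3 0.1] open 41.5 
 linear [ 0.0043 -0.3859  0.2741] dr [0.0029 0.0029 0.0033]
```

Call:
jog_arm([
  {"linear": [0,-0.1,0],"dr": [0,0,0]},
  {"linear": [0,-0.2,0],"dr": [0,0,0]},
  {"linear": [0,-0.3,0],"dr": [0,0,0]},
  {"linear": [0,-0.39,0],"dr": [0,0,0]},
  {"linear": [0,-0.39,0],"dr": [0,0,0]},
  {"linear": [0,-0.39,0.1],"dr": [0,0,0]},
  {"linear": [0,-0.39,0.18],"dr": [0,0,0]},
  {"linear": [0,-0.39,0.24],"dr": [0,0,0]},
  {"linear": [0,-0.39,0.265],"dr": [0,0,0]},
  {"linear": [0,-0.39,0.265],"dr": [0,0,0]},
])

```text
clock: 13.25
position: [588.6, -201.4, 86.4]
tool_rot: [2.511, -1.888, -0.002]
wrist_force: [0.9, -0.5, 0.7]
opening: 41.5
```

```bash
python3 -c "
from h import *
go(-39,0,86)"
```

```text
t 13.25 loc [46.7  0.5] z 86.4 F [ 0.9 -0.5  0.7] open 41.5 
 linear [0.0019 0.4285 0.0024] dr [0.0025 0.0019 0.0028]
```

Call:
jog_arm([
  {"linear": [0,0.05,0],"dr": [0,0,0]},
  {"linear": [0,0.1,0],"dr": [0,0,0]},
  {"linear": [0,0.15,0],"dr": [0,0,0]},
  {"linear": [0,0.2,0],"dr": [0,0,0]},
  {"linear": [0,0.25,0],"dr": [0,0,0]},
  {"linear": [0,0.3,0],"dr": [0,0,0]},
  {"linear": [0,0.34,0],"dr": [0,0,0]},
  {"linear": [0,0.38,0],"dr": [0,0,0]},
  {"linear": [0,0.41,0],"dr": [0,0,0]},
  {"linear": [0,0.43,0],"dr": [0,0,0]},
])

```text
clock: 14.25
position: [506.5, -225.4, 87.2]
tool_rot: [-2.51, 1.888, -0.001]
wrist_force: [15.8, 7.2, -0.5]
opening: 41.8
```

Call:
jog_arm([
  {"linear": [0,0.005,0],"dr": [0,0,0]},
  {"linear": [0,0.01,0],"dr": [0,0,0]},
  {"linear": [0,0.01,0],"dr": [0,0,0]},
  {"linear": [0,0.01,0],"dr": [0,0,0]},
  {"linear": [0,0.01,0],"dr": [0,0,0]},
  {"linear": [0,0.01,0],"dr": [0,0,0]},
  {"linear": [0,0.01,0],"dr": [0,0,0]},
  {"linear": [0,0.01,0],"dr": [0,0,0]},
  {"linear": [0,0.01,0],"dr": [0,0,0]},
  {"linear": [0,0.01,0],"dr": [0,0,0]},
])

```text
clock: 15.25
position: [506.6, -225.4, 87.3]
tool_rot: [-2.509, 1.886, -0.005]
wrist_force: [9.6, 2.7, 0.4]
opening: 41.8
```

```bash
python3 -c "
from h import *
go(-39,0,86)"
```

```text
t 15.25 loc [-38.7   0.1] z 87.3 F [9.6 2.7 0.4] open 41.8 
 linear [0.0004 0.0015 0.0063] dr [-0.0079 -0.0022  0.0028]
```

Against the shut stop (10 N at x=-38.7, expected -39). I'll back off, raise and check.

Call:
jog_arm([
  {"linear": [0,-0.04,0],"dr": [0,0,0]},
  {"linear": [0,-0.06,-0.1],"dr": [0,0,0]},
  {"linear": [0,-0.06,-0.2],"dr": [0,0,0]},
  {"linear": [0,-0.06,-0.3],"dr": [0,0,0]},
  {"linear": [0,0.0,-0.45],"dr": [0,0,0]},
  {"linear": [0,0.1,-0.5],"dr": [0,0,0]},
  {"linear": [0,0.2,-0.5],"dr": [0,0,0]},
  {"linear": [0,0.25,-0.5],"dr": [0,0,0]},
  {"linear": [0,0.25,-0.5],"dr": [0,0,0]},
  {"linear": [0,0.25,-0.5],"dr": [0,0,0]},
])

```text
clock: 16.25
position: [456.8, -239.7, 186.7]
tool_rot: [2.511, -1.888, -0.001]
wrist_force: [0.7, 0.2, 0.2]
opening: 41.3
```

```bash
python3 - <<'E'
from h import *
s=readout.get_state();p,d=imaging.grab_frame("wrist");cv2.imwrite("pics/w4.png",p);P=wcloud(d,T_tool(s));L=loc(P);z=P[...,2]
m=(abs(L[...,1])<50)&(z>94)&(z<104)&(abs(L[...,0]+50)<30);print("tab",cv2.minAreaRect(L[m].astype(np.float32)))
go(0,0,100)
t,_=imaging.grab_frame("top");a=cv2.imread("pics/top0.png")
df=cv2.absdiff(a,t).max(2)
for n,(x,y,w,h) in dict(hammer=(195,125,115,50),driver=(325,125,90,45),red=(212,195,82,100),bearing=(295,197,30,28),jar=(298,252,30,30),bottle=(98,238,52,38),mug=(480,250,58,48),wrench=(380,312,85,32)).items(): print(n,(df[y:y+h,x:x+w]>40).sum())
cv2.imwrite("pics/top1.png",t)
E
```

```text
tab ((-53.87014389038086, 0.06354522705078125), (90.46710205078125, 8.69644832611084), 89.8969497680664)
t 16.3 loc [-90.3   0.1] z 186.7 F [-0.6 -0.9 -0.4] open 41.4 
 linear [ 0.0014 -0.4515  0.4336] dr [0.0006 0.0008 0.0033]
hammer 0
driver 0
red 0
bearing 0
jar 0
bottle 0
mug 854
wrench 2057
```

View pics/top1.png

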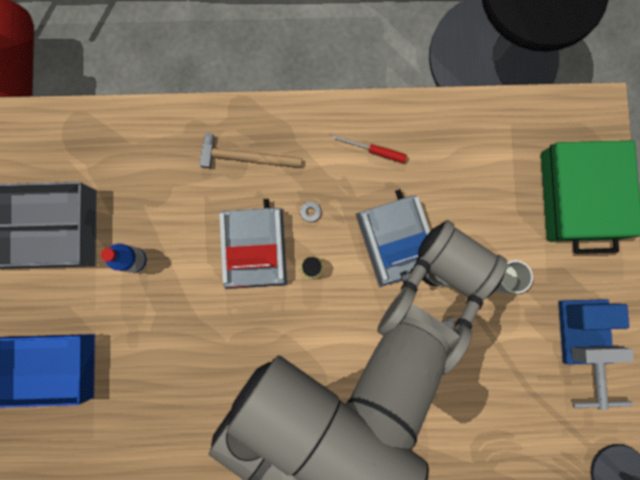

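The tab is at -53.9, so the guard is shut to about 0.1 mm. The image differences at the mug and wrench come from the arm covering them: the mug rim is still at (515,277). Handing in.

```bash
python3 -c "
from rig import robot
print(robot.finish_job())"
```

```text
the job is handed in; nothing more can be done
None
```

I reset the blue station and handed the job in at about 16 s of the 54 s allowed; `finish_job` gave no verdict.

- **Guard opened:** I pushed the tab with the fingertips, without gripping, until it met its stop. The push read about 8 N there, and the camera put the tab at x = +16.1 mm (+16 is fully open).
- **Buttons pressed:** both went down together and were held at about 34 N for over 3 s. The wrist moment showed an even load, and in the picture both caps looked flush with their collars.
- **Buttons let up:** I raised the fingers 75 mm clear and the wrist force fell to about 0. I did not look at the caps between letting go and shutting the guard over them.
- **Guard shut:** I pushed it back to its stop. The camera put the tab at x = −53.9 mm (−54 is fully shut).

In the last overhead picture, the red station, hammer, screwdriver, bearing, jar and bottle are unchanged. The arm covered the wrench and part of the mug, so that check could not clear them. The visible part of the mug rim had not moved, the tool passed well above both, and no unexpected force appeared. The arm was clear of everything when I handed in.

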